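# Slide a board carrier under the leaf spring of a test cradle

## Robot

A 6-joint arm with a two-finger parallel gripper is mounted at the origin on the work surface. World frame = base frame: x ahead of the robot, y to its left, z up, the work surface at z = 0. Lengths are in mm, angles in rad, forces in N, time in s.
With the tool pointing down it reaches from about 250 to 800 mm from the base axis. Payload 3.9 kg.
Tool frame: the origin (TCP) lies midway between the tips of the shut fingers; the grasp point (between the pads) lies 19 mm behind it (ctrl.tcp_to_grasp is the z of the grasp point in the tool frame, in mm); z points along the fingers, y is the direction in which the jaws open and shut (so a half turn about z gives the same grasp; the last joint's range is limited). The gripper opens to 85 mm and grips with 20 to 120 N. Pads are 22 mm wide; open, the fingers measure 114 mm over their backs; the gripper's body (76 mm by 85 mm) begins 54 mm behind the grasp point. The pads swing forward as they close: fully open they stand 13 mm farther back than shut.
Start: joints at [-1.182, 0.26, -0.138, 1.173, 0, 1.571], TCP at [199.011, -485.809, 231.304] pointing down, gripper open.
Joint ranges: [-2.78, 2.78], [-0.83, 1.72], [-1.28, 1.37], [-1.9, 2.12], [-1.57, 1.48], [-3.14, 3.14]. Speed limits (rad/s): [2.57, 2.57, 3.14, 3.14, 3.14, 3.14].

## Interface

Orientations are given as a unit quaternion [w, x, y, z].
In Python, from plant import ctrl gives the robot as it stands.
- The arm moves only by the tool arm_command, never from a script. Its argument "increments" is a list of rows, each a list of 2 entries, a list of its own where there are three numbers: the shift along the tool's x, y, z in units of 0.3 m (1.0 is 0.3 m), then the turn, a rotation vector about the tool's x, y, z in units of 2 pi rad (1.0 is 2 pi rad). In form: [[[tx, ty, tz], [ax, ay, az]], ...]. A call has 1 to 10 rows; each row is the pose to reach, as a shift and turn from the pose commanded when the call began, along the tool's axes at that moment, turning the shorter way round; what a row does not reach only later rows make up. A row lasts 1/8 s, in which the tool goes at most 62.5 mm and 10.7 degrees, less where a joint would pass 70% of its speed; a pose out of reach is approached as far as the arm can. A call with a number of a shift or a turn outside -1 to 1 is refused whole. A call with a gripper value outside its range is refused whole. "claw" is the closure, from -1 (fully open) to 1 (shut), set as the call begins (left out, the last holds). The fingers move at their own pace and stop on an object; "force" is the grip in N (left out, the last holds). Time passes only in rows, so rows that repeat a pose let the fingers close. It gives the time, the measured TCP pose, the force and the opening at its end, in the units of the state.
- ctrl.sense(): the state, without advancing time (a new reading comes with each control period).
- ctrl.capture(name): name is "scene" or "top"; returns a dict with "img" (384x512x3 uint8, red, green, blue), "fx", "fy", "cx", "cy" (pixels), "T" (4x4, takes a point from camera to world coordinates). Camera axes: x right, y down, z forward; pixel columns grow to the right and rows downward; lengths in mm; the calibration is good to about 2 mm. A picture is of the moment at which its call begins. There is no depth.
- ctrl.hand_in(): hands the job in, once; it reports no verdict.
The state is a dict: "time_s": time; "q": joint angles; "qvel": joint speeds; "joint_torque": joint torques, N m; "position": TCP position; "tcp_rot": TCP orientation; "ft_force": force on the tool from outside, world axes, zero at the start; "wrist_torque": the same for the moment, N m; "finger_gap": opening from 0.0 (shut) to 1.0 (fully open).
Only numpy, scipy, OpenCV 4.12 (cv2) and the standard library are available. Lean on these libraries where they do the work, as an engineer would, in place of code of your own. Each camera call takes 0.05 s, during which the arm holds its last target. There are 200 camera calls.

## Task

With the fingertips, press the board carrier down hard against the sprung floor of the test cradle and keep pressing while you slide it under the bridge and its leaf spring, until it is fully home against the end stop. Then let go, so that it stays there, held down under the spring. Push it only: do not lift or tip the carrier, and leave the other things on the bench and on the cradle where they are.

Things in the scene. Friction and masses are not known exactly. Their poses are not given: they have to be found in the camera images.
- cradle: Test cradle, screwed to the bench: black base 250 (x) x 150 (y) x 10 mm. Origin at the centre of its underside, on the work surface (z = 0); +x is the direction in which the carrier is slid, z up. Two grey rails along x (inner faces at y = +-31.5 mm, 8 mm thick, tops 34 mm high) form the track, open to the rear (-x); outside each is 35 mm of flat deck, 10 mm high.
- lift_plate: Sprung steel floor of the track, 222 x 58 mm, origin at the centre of its top face; it carries the carrier. It only moves vertically: top face 26 mm above the work surface when up (start), 18 mm when fully down (8 mm travel). Its spring pushes up with 8 N at the top and 12 N at the bottom.
- leaf_spring: Yellowish spring-bronze leaf spring hanging from the front of the bridge bar, 36 mm wide; origin on its hinge line at cradle x = 77 mm, 33.5 mm high. It slopes down along +x to a rounded tip at cradle x = 103 mm, whose underside is 24 mm high when nothing is under it. The carrier's front edge lifts it; it then presses on it with about 13 N, and sliding takes 10 to 15 N.
- carrier: Loose aluminium board carrier, 0.2 to 0.4 kg, in the track on the lift plate: slab 160 (x) x 60 (y) x 10 mm, origin at the centre of its underside, +x to the end stop. Front (x = 30 to 80 mm) bare; middle (x = -44 to 30 mm) a raised bed, 6 mm above the slab, with a green circuit board (21 mm above the underside in all). Slides smoothly (friction about 0.25). Fully home at cradle x = 33 mm.
- finger_pad (a point): Centre of the carrier's finger pad, the flat rear 36 mm of the slab's top (carrier x = -80 to -44 mm); this point is at carrier x = -62, y = 0, z = 10 mm; axes as the carrier. 18 mm ahead of it the bed's rear face is an upright step, 6 mm tall and 60 mm wide, to push against. The carrier's front edge is 142 mm ahead of it. Height 36 mm at the start.
- bridge_edge (a point): Lower rear edge of the rigid steel bridge bar, midway across the track. The bar spans cradle x = 69 to 77 mm, underside 31.5 mm and top 39.5 mm high, on posts outside the rails. At the start the carrier's front edge is 6 to 24 mm short of it and, with its top at 36 mm, would strike it: it passes under only when pressed down 5 to 8 mm.
- stop_face (a point): Point on the upright face of the end stop that closes the track, midway across it (cradle x = 113 mm, 26 mm high; the stop's top is 36 mm high).
- tweezers: bystander: black tweezers, 125 x 10 x 6 mm, lying on the cradle's deck beside the track; origin at the centre of the underside
- standoff: bystander: loose steel standoff, 16 mm in diameter, 18 mm tall, standing on the cradle's other deck; origin at the centre of the underside
- dish: bystander: shallow steel dish, 72 mm across, 16 mm tall; origin at the centre of the underside
- flux_jar: bystander: small amber jar, 48 mm in diameter, 45 mm tall; origin at the centre of the underside
- spool: bystander: wire spool, 54 mm in diameter, 36 mm tall, standing on a flange; origin at the centre of the underside
- screwdriver: bystander: screwdriver lying, 160 mm long, 26 mm thick; origin under its middle
- probe_pen: bystander: probe pen lying, about 150 mm long, 14 mm thick; origin under its middle
Things that resemble listed ones, but are neither listed nor needed, are in the scene too. There is more than one size of the carrier; the one meant has the size given above.

How it is judged (in metres and radians):
On the way:
1. the fingers press the carrier down at least 3.5 mm while its front edge is still short of the bridge's far side (z of carrier in the frame of cradle below 0.0225 m and x of carrier in the frame of cradle below -0.003 m and contact force between the fingers and carrier above 3 N), for 0.05 s.
At the end, for the whole second after the job is handed in: the carrier lies within 3 mm of the end stop, straight and level (within 0.06 rad), at rest, held down at least 3.5 mm below its start height, with the leaf spring pressing on it with more than 3 N (x of carrier in the frame of cradle above 0.03 m and z of carrier in the frame of cradle below 0.0225 m and contact force between carrier and leaf_spring above 3 N and angle between the x axis of carrier and the x axis of cradle, either way round below 0.06 rad and angle between carrier's own z axis and vertical below 0.06 rad and linear speed of carrier below 0.01 m/s); the robot touches nothing.
It fails at once if the carrier is lifted more than 8 mm above its start height (z of carrier in the frame of cradle above 0.034 m).
It fails at once if the carrier is tipped by more than 0.2 rad (angle between carrier's own z axis and vertical above 0.2 rad).
It fails at once if another thing on the bench or on the cradle is moved more than 20 mm (distance of any of tweezers, standoff, dish, flux_jar, spool, screwdriver, probe_pen from where it was at the start of the episode above 0.02 m).
It also fails if it takes over 42 s, if anything falls off the work surface, if the arm or the gripper's body presses on something with over 40 N, if the wrist force passes 120 N, or if a joint passes its speed limit or range.

## Working session

There is one attempt and no reset: what is moved stays moved. The work goes in short steps, Python scripts to look and compute and a tool call to move; the robot and the scene stay as the last step left them, time stands still between calls to the robot, and variables do not carry over. Pictures are saved under pics/ and viewed, and the job is handed in when it is done.

Besides the shell and the picture viewer there is one more tool, called by a JSON object that holds its "name" and its "arguments", one argument or row to a line. arm_command: Moves the arm, as the interface text tells. Shifts and turns lie within -1 to 1; 1 stands for 0.3 m of shift or 2 pi rad of turn. Its arguments: {"type":"object","properties":{"increments":{"type":"array","items":{"type":"array"}},"claw":{"type":"number"},"force":{"type":"number"}},"required":["increments"]}

```bash
mkdir -p pics; python3 - <<'E'
from plant import ctrl
import cv2,pickle
d={}
for n in("scene","top"):
    c=ctrl.capture(n);d[n]=c;cv2.imwrite(f"pics/{n}0.png",c["img"][:,:,::-1]);print(n,c["fx"],c["cx"],c["cy"],c["T"].round(3).tolist())
pickle.dump(d,open("c0.pkl","wb"));print(ctrl.sense(),ctrl.tcp_to_grasp)
E
```

```text
scene 365.43248117552235 252.835868346981 191.61277280406665 [[0.507, 0.685, -0.523, 1060.179], [0.862, -0.415, 0.292, -282.106], [-0.017, -0.599, -0.801, 840.702], [0.0, 0.0, 0.0, 1.0]]
top 414.9662192854179 254.2865590212112 195.30498790176722 [[0.009, -0.994, 0.11, 392.959], [-1.0, -0.006, 0.027, -8.633], [-0.026, -0.11, -0.994, 1221.253], [0.0, 0.0, 0.0, 1.0]]
{'time_s': 0.1, 'q': array([-1.18197626e+00,  2.60631175e-01, -1.39265593e-01,  1.17272527e+00,
       -4.93892515e-06,  1.57079859e+00]), 'qvel': array([-0.00159284, -0.00270158,  0.0041104 ,  0.00041189,  0.00208158,
        0.00073925]), 'joint_torque': array([-5.29910521e-04, -4.06509018e+01,  2.54527152e+01,  1.01376761e-02,
       -1.91260068e-05, -7.31674049e-06]), 'position': array([ 198.78301395, -485.22390393,  230.53176372]), 'tcp_rot': array([-8.95180908e-04,  9.81161624e-01,  1.93186528e-01, -1.78776268e-04]), 'ft_force': array([-0.252601  ,  0.54553646, -0.62552185]), 'wrist_torque': array([-0.04734177, -0.0018337 , -0.01434933]), 'finger_gap': 1.0018662677729342} -18.700000000000003
```

View pics/scene0.png

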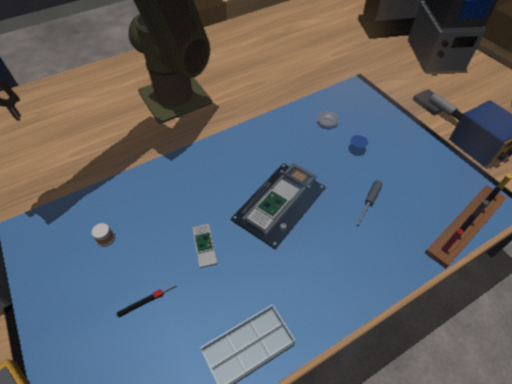

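View pics/top0.png

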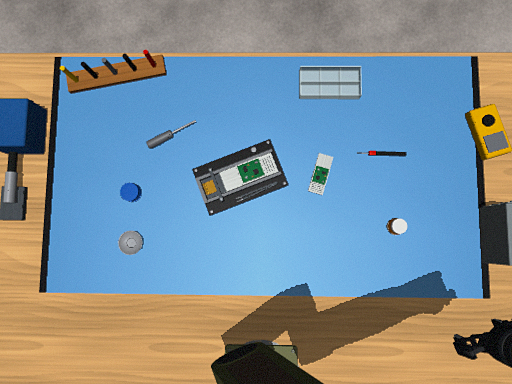

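The cradle is near (240,177) in the top view and (280,203) in the scene view. The decoy carrier lies outside it, near (320,175) in the top view. I'll zoom in on the cradle.

```bash
python3 - <<'E'
import cv2,pickle,numpy as np
d=pickle.load(open("c0.pkl","rb"))
t=d["top"]["img"][125:225,180:300,::-1]; s=d["scene"]["img"][155:250,225:335,::-1]
cv2.imwrite("pics/zt.png",cv2.resize(t,None,fx=6,fy=6,interpolation=cv2.INTER_CUBIC))
cv2.imwrite("pics/zs.png",cv2.resize(s,None,fx=6,fy=6,interpolation=cv2.INTER_CUBIC))
E
```

```text
(no output)
```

View pics/zt.png

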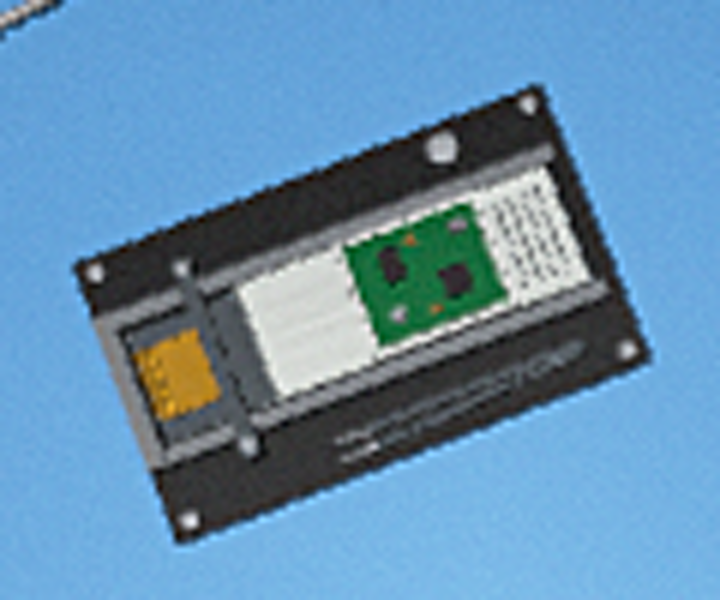

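View pics/zs.png

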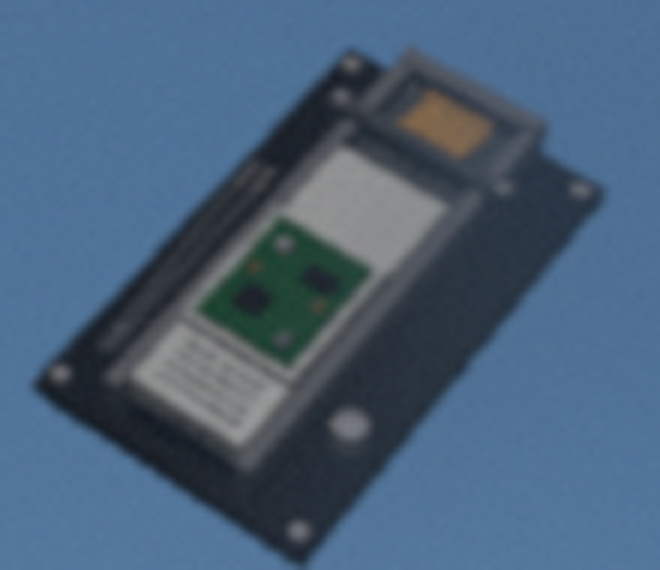

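The zoom shows the carrier in the track. The bridge and orange leaf are at its left end, so +x points left and slightly down. The tweezers and standoff lie on the decks beside the track. Next I'll cast the corner rays.

```bash
cat > h.py <<'E'
import numpy as np
def ray(c,uv,z):
    d=c["T"][:3,:3]@np.array([(uv[0]-c["cx"])/c["fx"],(uv[1]-c["cy"])/c["fy"],1]); o=c["T"][:3,3]
    return (o+d*(z-o[2])/d[2])[:2]
E
python3 - <<'E'
import pickle,numpy as np
from h import ray
d=pickle.load(open("c0.pkl","rb"))
def P(n,z,pts):
    ox,oy=(180,125) if n=="top" else (225,155)
    return np.array([ray(d[n],((u+.5)/6-.5+ox,(v+.5)/6-.5+oy),z) for u,v in pts])
# order: front-right(-y)?, front, rear, rear
for n,base,car in (("top",[(78,262),(180,543),(651,357),(540,85)],[(238,285),(278,400),(592,282),(546,165)]),
                   ("scene",[(605,192),(350,50),(36,385),(302,565)],[(448,205),(345,147),(133,378),(240,447)])):
    B=P(n,10,base);C=P(n,36,car)
    f=B[0]+B[1]-B[2]-B[3];a=np.arctan2(f[1],f[0]);x=np.array([np.cos(a),np.sin(a)]);y=np.array([-x[1],x[0]])
    o=B.mean(0);print(n,"origin",o.round(1),"yaw",a.round(4),"L,W",np.linalg.norm(f)/2,np.linalg.norm(B[0]+B[3]-B[1]-B[2])/2)
    print(" carrier local",[((p-o)@x.round(3),(p-o)@y.round(3)) for p in C])
    g=C[0]+C[1]-C[2]-C[3];print(" yawc",np.arctan2(g[1],g[0]),"len",np.linalg.norm(g)/2,"centre",C.mean(0))
E
```

```text
top origin [583.3  66.7] yaw 1.9514 L,W 246.51597528158905 147.78742153410244
 carrier local [(np.float64(51.420357875366314), np.float64(-29.325374520962054)), (np.float64(53.295046733702726), np.float64(30.033236973229098)), (np.float64(-107.97403487406785), np.float64(31.92703410824709)), (np.float64(-108.41949566567754), np.float64(-29.524473753068925))]
 yawc 1.9458393066860333 len 160.65111383145737 centre [592.91683878  40.42319159]
scene origin [587.5  65.2] yaw 1.9562 L,W 248.2498741570154 147.95980363005944
 carrier local [(np.float64(54.37746810388266), np.float64(-27.655443156994398)), (np.float64(54.266184182904475), np.float64(29.75707596418094)), (np.float64(-106.80222448191562), np.float64(30.325196500897462)), (np.float64(-106.94729051199796), np.float64(-27.58924122163574))]
 yawc 1.9541615598151294 len 161.1401037754834 centre [596.23196796  40.39472716]
```

```bash
cat >> h.py <<'E'
from scipy.spatial.transform import Rotation as R
def inc(s,target,yaw=None):
    r=R.from_quat(np.roll(s["tcp_rot"],-1))
    t=r.inv().apply(np.array(target)-s["position"])/300
    a=np.zeros(3)
    if yaw is not None:
        g=R.from_matrix(np.array([[np.cos(yaw),np.sin(yaw),0],[np.sin(yaw),-np.cos(yaw),0],[0,0,-1]]))
        a=(r.inv()*g).as_rotvec()/(2*np.pi)
    return t.round(4),a.round(4)
E
python3 -c "
from plant import ctrl
from h import *
print(inc(ctrl.sense(),(616,-13.4,130),1.953))"
```

```text
(array([ 1.8831, -0.9275,  0.3368]), array([-2.000e-04, -2.000e-04, -2.489e-01]))
```

{"name": "arm_command", "arguments": {
  "increments": [
    [[0.12, -0.06, 0], [0, 0, 0]],
    [[0.24, -0.12, 0], [0, 0, 0]],
    [[0.36, -0.18, 0], [0, 0, 0]],
    [[0.48, -0.24, 0], [0, 0, 0]],
    [[0.6, -0.3, 0], [0, 0, 0]],
    [[0.72, -0.36, 0], [0, 0, 0]],
    [[0.84, -0.42, 0], [0, 0, 0]],
    [[0.94, -0.46, 0], [0, 0, 0]],
    [[0.94, -0.46, 0], [0, 0, 0]]
  ],
  "claw": 1,
  "force": 60
}}

```text
time_s: 1.23
position: [408.6, -249.8, 230.9]
tcp_rot: [-0.0, 0.981, 0.195, -0.0]
ft_force: [0.2, 0.7, -0.7]
finger_gap: 0.0
```

{"name": "arm_command", "arguments": {
  "increments": [
    [[0.12, -0.06, 0], [0, 0, -0.025]],
    [[0.24, -0.12, 0.04], [0, 0, -0.05]],
    [[0.36, -0.18, 0.08], [0, 0, -0.075]],
    [[0.48, -0.24, 0.12], [0, 0, -0.1]],
    [[0.6, -0.3, 0.16], [0, 0, -0.125]],
    [[0.72, -0.36, 0.2], [0, 0, -0.15]],
    [[0.84, -0.42, 0.24], [0, 0, -0.175]],
    [[0.94, -0.46, 0.3], [0, 0, -0.2]],
    [[0.94, -0.467, 0.33], [0, 0, -0.225]],
    [[0.94, -0.467, 0.33], [0, 0, -0.249]]
  ]
}}

```text
time_s: 2.48
position: [614.2, -15.3, 130.5]
tcp_rot: [-0.001, 0.558, 0.83, -0.001]
ft_force: [0.3, -0.6, -1.3]
finger_gap: -0.0
```

```bash
python3 - <<'E'
from plant import ctrl
from h import *
import cv2
s=ctrl.sense();print(s["time_s"],s["position"],s["ft_force"],s["q"],s["finger_gap"])
print(inc(s,(616,-13.4,130),1.953),inc(s,(616,-13.4,46),1.953))
im=[cv2.resize(ctrl.capture("top")["img"][120:240,170:310,::-1],(400,343)),cv2.resize(ctrl.capture("scene")["img"][120:263,200:360,::-1],(400,343))]
cv2.imwrite("pics/a.png",np.hstack(im))
E
```

```text
2.475 [614.24546716 -15.27985177 130.48819877] [ 0.3120936  -0.58783709 -1.31030143] [-2.45657914e-02  4.69127543e-01 -8.72843376e-02  1.01810558e+00
 -5.84685198e-04  1.15877884e+00] -0.00013148772495968862
(array([0.0036, 0.0078, 0.0016]), array([-0.0006, -0.0002,  0.0008])) (array([0.0033, 0.0088, 0.2816]), array([-0.0006, -0.0002,  0.0008]))
```

View pics/a.png

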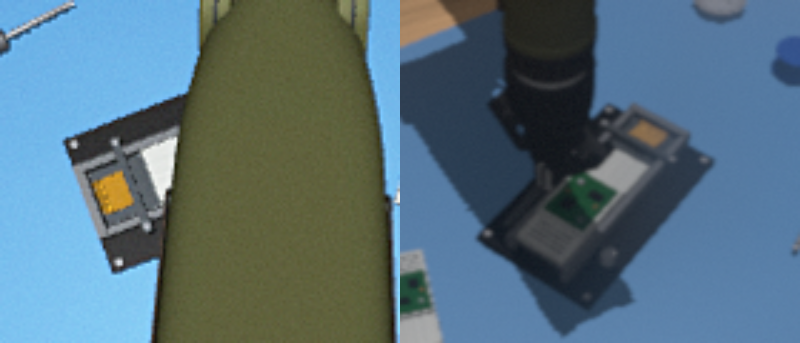

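The scene view shows the shut fingers above the track, rear of the board. Next I descend to about 46 mm.

{"name": "arm_command", "arguments": {
  "increments": [
    [[0, 0.003, 0.06], [0, 0, 0]],
    [[0, 0.006, 0.12], [0, 0, 0]],
    [[0.002, 0.006, 0.18], [0, 0, 0]],
    [[0.002, 0.006, 0.24], [0, 0, 0]],
    [[0.002, 0.006, 0.28], [0, 0, 0]],
    [[0.002, 0.006, 0.28], [0, 0, 0]],
    [[0.002, 0.006, 0.28], [0, 0, 0]]
  ]
}}

```text
time_s: 3.45
position: [617.5, -13.7, 48.9]
tcp_rot: [0.0, 0.56, 0.828, 0.0]
ft_force: [0.2, -0.4, -0.2]
finger_gap: -0.002
```

```bash
python3 - <<'E'
from plant import ctrl
from h import *
import cv2
s=ctrl.sense();print(s["position"],s["ft_force"])
print(inc(s,(616,-13.4,36),1.953))
c=ctrl.capture("scene")
def proj(p):
    q=np.linalg.inv(c["T"])@np.array([*p,1]);return c["fx"]*q[0]/q[2]+c["cx"],c["fy"]*q[1]/q[2]+c["cy"]
print([((u-220)*7,(v-165)*7) for u,v in [proj(s["position"]),proj((617.6,-17.1,36))]])
cv2.imwrite("pics/b.png",cv2.resize(c["img"][165:250,220:330,::-1],None,fx=7,fy=7,interpolation=cv2.INTER_CUBIC))
E
```

```text
[617.4748489  -13.68972352  48.93690079] [ 0.24975934 -0.35865472 -0.23450762]
(array([ 0.0027, -0.0042,  0.0431]), array([ 0.0002,  0.0001, -0.0001]))
[(np.float64(284.2989443150086), np.float64(347.0754666419819)), (np.float64(276.64368957613516), np.float64(370.321258041546))]
```

View pics/b.png

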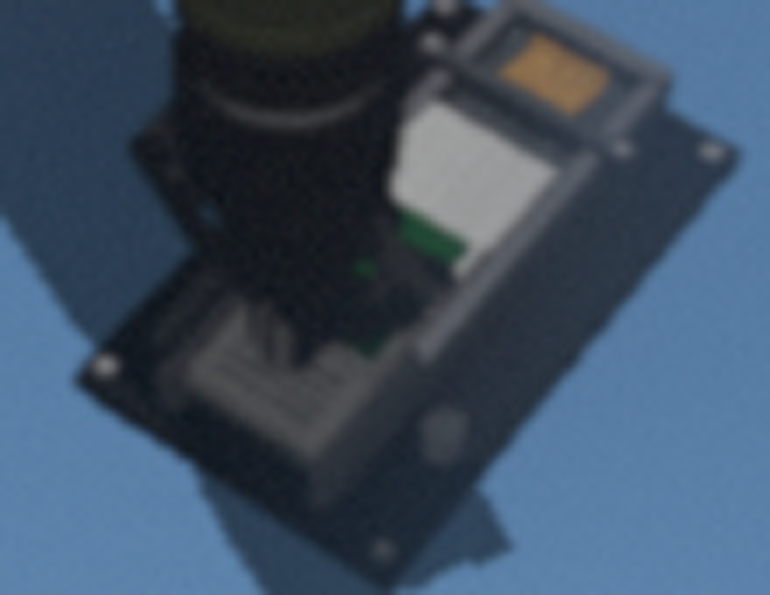

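{"name": "arm_command", "arguments": {
  "increments": [
    [[0, 0, 0.01], [0, 0, 0]],
    [[0, 0, 0.02], [0, 0, 0]],
    [[0, 0, 0.025], [0, 0, 0]],
    [[0, 0, 0.025], [0, 0, 0]]
  ]
}}

```text
time_s: 4.0
position: [616.8, -13.4, 40.6]
tcp_rot: [-0.0, 0.56, 0.829, -0.0]
ft_force: [0.7, -0.4, -0.3]
finger_gap: -0.001
```

{"name": "arm_command", "arguments": {
  "increments": [
    [[0, 0, 0.005], [0, 0, 0]],
    [[0, 0, 0.01], [0, 0, 0]],
    [[0, 0, 0.012], [0, 0, 0]],
    [[0, 0, 0.012], [0, 0, 0]]
  ]
}}

```text
time_s: 4.5
position: [616.9, -13.4, 37.1]
tcp_rot: [-0.0, 0.56, 0.829, -0.0]
ft_force: [-0.7, -0.1, -0.3]
finger_gap: -0.003
```

{"name": "arm_command", "arguments": {
  "increments": [
    [[0, 0, 0.005], [0, 0, 0]],
    [[0, 0, 0.01], [0, 0, 0]],
    [[0, 0, 0.013], [0, 0, 0]],
    [[0, 0, 0.013], [0, 0, 0]]
  ]
}}

```text
time_s: 5.0
position: [617.2, -13.5, 33.7]
tcp_rot: [0.0, 0.56, 0.829, 0.0]
ft_force: [-1.2, 0.5, 4.5]
finger_gap: 0.002
```

{"name": "arm_command", "arguments": {
  "increments": [
    [[0, 0, 0.007], [0, 0, 0]],
    [[0, 0, 0.014], [0, 0, 0]],
    [[0, 0, 0.017], [0, 0, 0]],
    [[0, 0, 0.017], [0, 0, 0]]
  ]
}}

```text
time_s: 5.5
position: [617.2, -13.5, 28.8]
tcp_rot: [0.0, 0.56, 0.829, 0.0]
ft_force: [-1.3, -0.2, 7.8]
finger_gap: -0.0
```

{"name": "arm_command", "arguments": {
  "increments": [
    [[0, 0, 0.003], [0, 0, 0]],
    [[0, 0, 0.006], [0, 0, 0]],
    [[0, 0, 0.007], [0, 0, 0]],
    [[0, 0, 0.007], [0, 0, 0]]
  ]
}}

```text
time_s: 6.0
position: [617.3, -13.4, 27.8]
tcp_rot: [0.001, 0.56, 0.829, 0.0]
ft_force: [-3.5, 0.0, 12.6]
finger_gap: 0.003
```

{"name": "arm_command", "arguments": {
  "increments": [
    [[0, 0, 0.004], [0, 0, 0]],
    [[0, 0, 0.008], [0, 0, 0]],
    [[0, 0, 0.008], [0, 0, 0]]
  ]
}}

```text
time_s: 6.38
position: [618.3, -13.3, 27.6]
tcp_rot: [0.002, 0.56, 0.829, 0.001]
ft_force: [-5.4, 0.5, 24.1]
finger_gap: -0.006
```

Bottomed out at 27.6 mm with 24 N. Next I start sliding.

{"name": "arm_command", "arguments": {
  "increments": [
    [[0.01, 0, 0], [0, 0, 0]],
    [[0.02, 0, 0], [0, 0, 0]],
    [[0.03, 0, 0], [0, 0, 0]],
    [[0.04, 0, 0], [0, 0, 0]],
    [[0.05, 0, 0], [0, 0, 0]],
    [[0.06, 0, 0], [0, 0, 0]],
    [[0.06, 0, 0], [0, 0, 0]]
  ]
}}

```text
time_s: 7.25
position: [613.4, 0.3, 27.8]
tcp_rot: [0.005, 0.56, 0.828, -0.0]
ft_force: [-3.2, -6.6, 22.0]
finger_gap: -0.001
```

```bash
cat > look.py <<'E'
from plant import ctrl
from h import *
import cv2,sys
s=ctrl.sense();print(s["position"],s["ft_force"],inc(s,s["position"],1.953))
c=ctrl.capture("scene")
cv2.imwrite(sys.argv[1],cv2.resize(c["img"][165:250,220:330,::-1],None,fx=7,fy=7,interpolation=cv2.INTER_CUBIC))
E
python3 look.py pics/d.png
```

```text
[6.13404630e+02 3.35328605e-01 2.77606125e+01] [-3.1844258  -6.56344356 22.02727256] (array([0., 0., 0.]), array([ 0.0007,  0.0013, -0.0002]))
```

View pics/d.png

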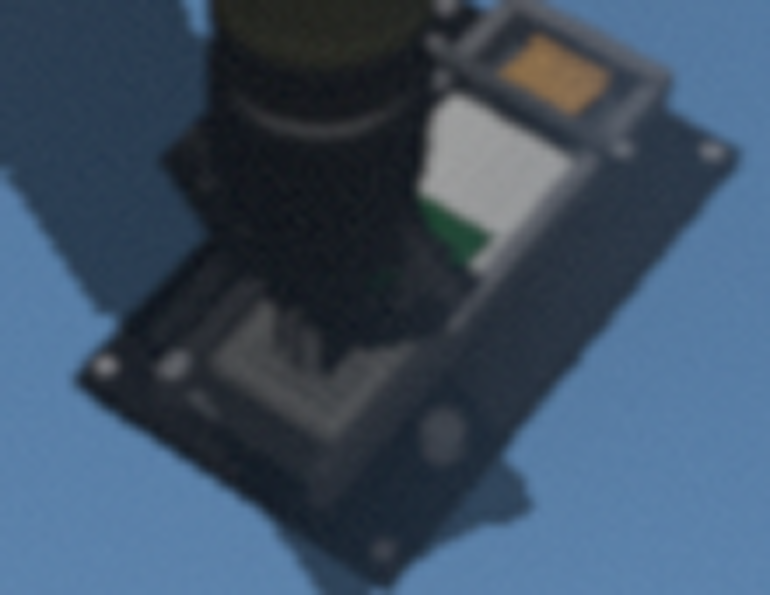

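The carrier has moved with the fingers, and its front edge is now at about the bridge, near (510,120). I continue the slide.

{"name": "arm_command", "arguments": {
  "increments": [
    [[0.01, 0, 0], [0, 0, 0]],
    [[0.02, 0, 0], [0, 0, 0]],
    [[0.03, 0, 0], [0, 0, 0]],
    [[0.04, 0, 0], [0, 0, 0]],
    [[0.05, 0, 0], [0, 0, 0]],
    [[0.05, 0, 0], [0, 0, 0]]
  ]
}}

```text
time_s: 8.05
position: [607.8, 14.3, 27.8]
tcp_rot: [0.005, 0.56, 0.828, -0.0]
ft_force: [-2.8, -8.6, 22.1]
finger_gap: -0.0
```

```bash
python3 look.py pics/e.png
```

```text
[607.84854301  14.25709079  27.81302291] [-2.807211   -8.59124269 22.07918216] (array([0., 0., 0.]), array([ 0.0007,  0.0014, -0.0002]))
```

View pics/e.png

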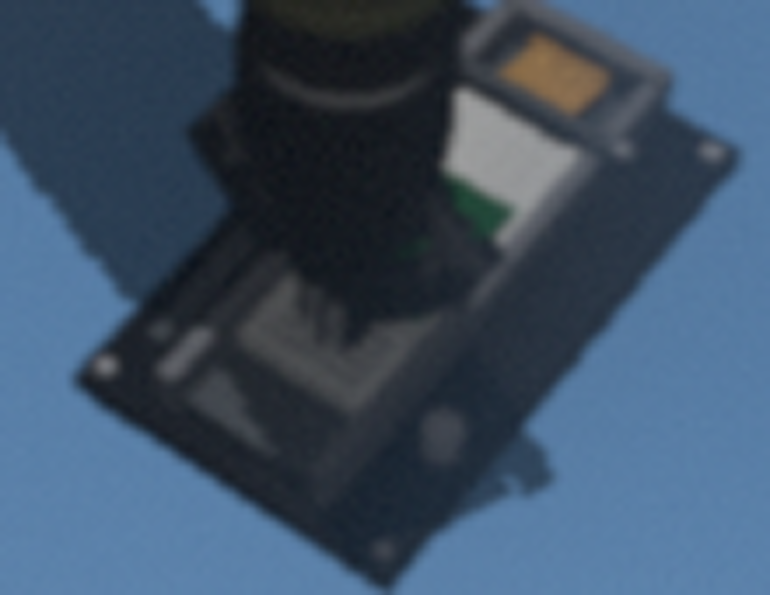

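{"name": "arm_command", "arguments": {
  "increments": [
    [[0.01, 0, 0], [0, 0, 0]],
    [[0.02, 0, 0], [0, 0, 0]],
    [[0.03, 0, 0], [0, 0, 0]],
    [[0.04, 0, 0], [0, 0, 0]],
    [[0.05, 0, 0], [0, 0, 0]],
    [[0.06, 0, 0], [0, 0, 0]],
    [[0.06, 0, 0], [0, 0, 0]]
  ]
}}

```text
time_s: 8.98
position: [602.6, 30.3, 27.9]
tcp_rot: [0.006, 0.561, 0.828, -0.0]
ft_force: [0.3, -9.9, 20.7]
finger_gap: 0.002
```

{"name": "arm_command", "arguments": {
  "increments": [
    [[0.01, 0, 0], [0, 0, 0]],
    [[0.02, 0, 0], [0, 0, 0]],
    [[0.03, 0, 0], [0, 0, 0]],
    [[0.03, 0, 0], [0, 0, 0]]
  ]
}}

```text
time_s: 9.48
position: [599.9, 37.1, 28.0]
tcp_rot: [0.008, 0.561, 0.828, -0.001]
ft_force: [1.1, -13.5, 19.8]
finger_gap: -0.003
```

```bash
python3 look.py pics/f.png
```

```text
[599.9021567   37.06932251  27.98780955] [  1.08448126 -13.51043604  19.78543337] (array([0., 0., 0.]), array([ 0.001 ,  0.0023, -0.0004]))
```

View pics/f.png

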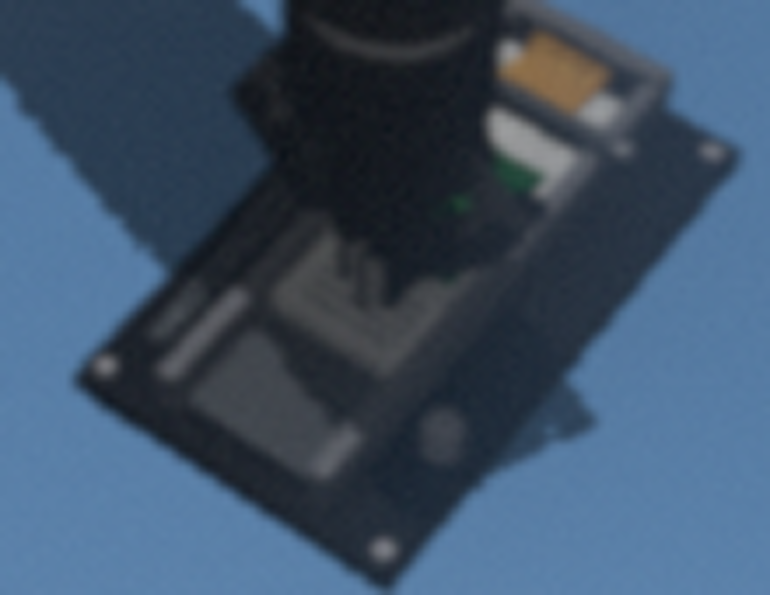

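The carrier's white front shows on both sides of the leaf (510,50 and 600,108), with about 10 mm to go.

{"name": "arm_command", "arguments": {
  "increments": [
    [[0.008, 0, 0.001], [0, 0, 0]],
    [[0.016, 0, 0.002], [0, 0, 0]],
    [[0.024, 0, 0.002], [0, 0, 0]],
    [[0.024, 0, 0.002], [0, 0, 0]]
  ]
}}

```text
time_s: 10.02
position: [598.0, 42.0, 28.0]
tcp_rot: [0.009, 0.562, 0.827, -0.002]
ft_force: [-0.3, -13.5, 23.7]
finger_gap: -0.001
```

{"name": "arm_command", "arguments": {
  "increments": [
    [[0.007, 0, 0], [0, 0, 0]],
    [[0.014, 0, 0], [0, 0, 0]],
    [[0.014, 0, 0], [0, 0, 0]]
  ]
}}

```text
time_s: 10.4
position: [595.7, 47.7, 27.9]
tcp_rot: [0.008, 0.561, 0.828, -0.001]
ft_force: [-0.3, -13.7, 23.4]
finger_gap: -0.0
```

```bash
python3 look.py pics/g.png
```

```text
[595.67731831  47.66668512  27.93931318] [ -0.28475443 -13.68920198  23.37315078] (array([0., 0., 0.]), array([ 0.0011,  0.0022, -0.0005]))
```

View pics/g.png

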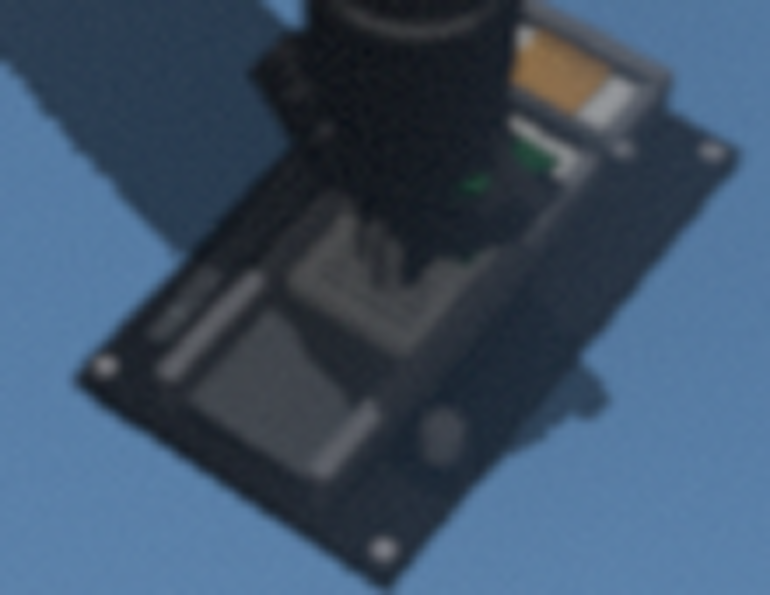

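{"name": "arm_command", "arguments": {
  "increments": [
    [[0.006, 0, 0], [0, 0, 0]],
    [[0.012, 0, 0], [0, 0, 0]],
    [[0.012, 0, 0], [0, 0, 0]]
  ]
}}

```text
time_s: 10.82
position: [595.7, 47.8, 28.0]
tcp_rot: [0.011, 0.562, 0.827, -0.003]
ft_force: [2.5, -21.6, 21.5]
finger_gap: -0.001
```

{"name": "arm_command", "arguments": {
  "increments": [
    [[0.006, 0, 0], [0, 0, 0]],
    [[0.01, 0, 0], [0, 0, 0]],
    [[0.01, 0, 0], [0, 0, 0]]
  ]
}}

```text
time_s: 11.2
position: [595.6, 47.8, 28.0]
tcp_rot: [0.013, 0.563, 0.827, -0.005]
ft_force: [5.3, -27.7, 20.0]
finger_gap: -0.0
```

```bash
python3 look.py pics/i.png
```

```text
[595.63660585  47.81410296  28.0097319 ] [  5.31152625 -27.71077417  20.02559122] (array([0., 0., 0.]), array([ 0.001 ,  0.0043, -0.001 ]))
```

View pics/i.png

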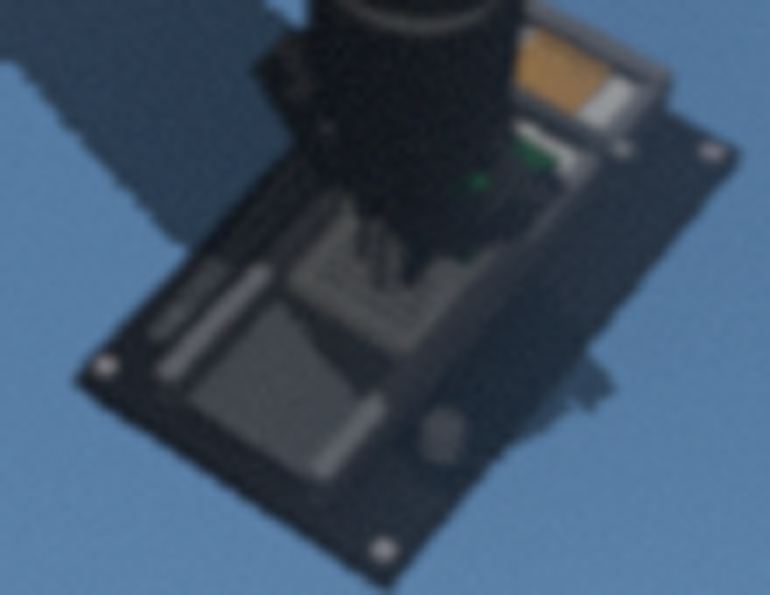

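The carrier is hard against the stop: the push force rises without any motion. I release by easing off the push first, then lifting.

{"name": "arm_command", "arguments": {
  "increments": [
    [[-0.006, 0, 0], [0, 0, 0]],
    [[-0.012, 0, 0], [0, 0, 0]],
    [[-0.018, 0, 0], [0, 0, 0]],
    [[-0.018, 0, -0.005], [0, 0, 0]],
    [[-0.018, 0, -0.01], [0, 0, 0]],
    [[-0.018, 0, -0.015], [0, 0, 0]]
  ]
}}

```text
time_s: 12.0
position: [595.3, 47.7, 28.8]
tcp_rot: [0.008, 0.561, 0.827, -0.002]
ft_force: [8.6, -16.0, -1.9]
finger_gap: -0.002
```

{"name": "arm_command", "arguments": {
  "increments": [
    [[-0.003, 0, -0.005], [0, 0, 0]],
    [[-0.007, 0, -0.012], [0, 0, 0]],
    [[-0.01, 0, -0.02], [0, 0, 0]],
    [[-0.01, 0, -0.03], [0, 0, 0]],
    [[-0.01, 0, -0.06], [0, 0, 0]],
    [[-0.01, 0, -0.12], [0, 0, 0]],
    [[-0.01, 0, -0.2], [0, 0, 0]],
    [[-0.01, 0, -0.3], [0, 0, 0]],
    [[-0.01, 0, -0.4], [0, 0, 0]],
    [[-0.01, 0, -0.5], [0, 0, 0]]
  ]
}}

```text
time_s: 13.25
position: [590.6, 51.2, 177.9]
tcp_rot: [-0.0, 0.56, 0.829, -0.0]
ft_force: [0.6, 0.6, 0.2]
finger_gap: -0.003
```

{"name": "arm_command", "arguments": {
  "increments": [
    [[0, -0.15, 0], [0, 0, 0]],
    [[0, -0.3, 0], [0, 0, 0]],
    [[0, -0.45, 0], [0, 0, 0]],
    [[0, -0.6, 0], [0, 0, 0]],
    [[0, -0.75, 0], [0, 0, 0]],
    [[0, -0.9, 0], [0, 0, 0]],
    [[0, -0.9, 0], [0, 0, 0]]
  ]
}}

```text
time_s: 14.12
position: [336.6, -49.9, 176.9]
tcp_rot: [-0.001, 0.561, 0.828, -0.001]
ft_force: [0.5, -0.1, -0.4]
finger_gap: 0.003
```

```bash
python3 - <<'E'
from plant import ctrl
from h import *
import cv2
s=ctrl.sense();print(s["time_s"],s["position"],s["ft_force"])
t=ctrl.capture("top")["img"][125:225,180:300,::-1]; c=ctrl.capture("scene")["img"][155:255,220:340,::-1]
cv2.imwrite("pics/j.png",np.hstack([cv2.resize(a,(400,333),interpolation=cv2.INTER_CUBIC) for a in (t,c)]))
E
```

```text
14.125 [336.62202906 -49.88310656 176.87931253] [ 0.47591251 -0.13040491 -0.41783289]
```

View pics/j.png

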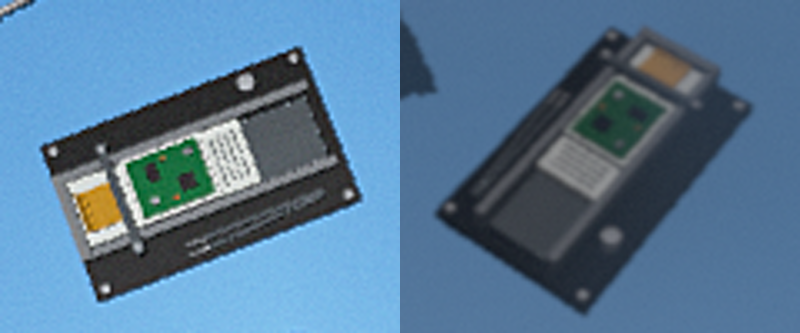

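The carrier is under the leaf with its white front at the stop, and the tweezers and standoff look unmoved. I'll measure its rear edge, which should be at cradle x = -47.

```bash
python3 - <<'E'
from plant import ctrl
from h import *
import cv2,pickle
d=pickle.load(open("c0.pkl","rb"))
for n,o,yaw in (("top",(583.3,66.7),1.9514),("scene",(587.5,65.2),1.9562)):
    c=ctrl.capture(n);x=np.array([np.cos(yaw),np.sin(yaw)]);y=np.array([-x[1],x[0]])
    for lab,im,z in (("before",d[n]["img"],36),("after",c["img"],28)):
        # brightness profile along the track, at +-20 mm off centre, projected at carrier top height
        Ti=np.linalg.inv(c["T"]);xs=np.arange(-125,125,.5);prof=[]
        for yy in np.r_[-26:-21,22:27]:
            w=np.array([np.r_[np.array(o)+a*x+yy*y,z,1] for a in xs])@Ti.T
            prof.append(cv2.remap(im.astype(np.float32).mean(2),(c["fx"]*w[:,0]/w[:,2]+c["cx"]).astype(np.float32)[None],(c["fy"]*w[:,1]/w[:,2]+c["cy"]).astype(np.float32)[None],1)[0])
        p=np.mean(prof,0);g=np.gradient(cv2.GaussianBlur(p[None],(9,1),0)[0]);i=np.argsort(-g)[:1];j=np.argsort(g)[:1]
        print(n,lab,"rise",xs[i],"fall",xs[j])
    cv2.imwrite(f"pics/k{n}.png",cv2.resize(c["img"][:,:,::-1],None,fx=1.5,fy=1.5))
E
```

```text
top before rise [-108.] fall [52.5]
top after rise [78.5] fall [112.5]
scene before rise [-107.] fall [54.5]
scene after rise [-46.] fall [72.]
```

View pics/ktop.png

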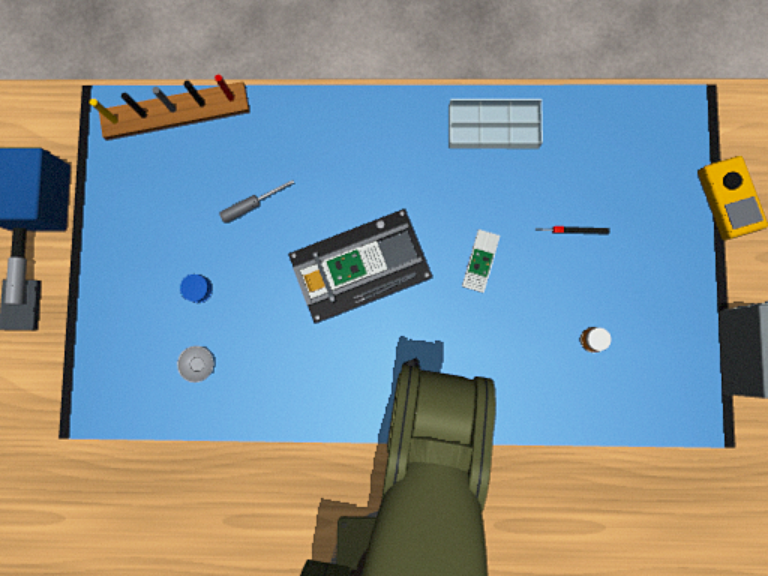

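The front edge measures 112.5 mm in the top view (stop at 113), and the rear edge measures -46 in the scene view (home is -47). The other objects have not moved and the arm is clear, so I'm handing in.

```bash
python3 -c "
from plant import ctrl
print(ctrl.hand_in())"
```

```text
the job is handed in; nothing more can be done
None
```

I pressed the carrier down with the shut fingertips until the sprung floor bottomed out, with the pad at about 28 mm (36 mm at the start) and 20–24 N of force. I then slid it about 60 mm under the bridge and leaf spring. It stopped hard at the end stop: the push force rose from 14 to 28 N with no further motion. After that I eased off the push, lifted the fingers clear and handed the job in at about 14 s.

**Position:** After release, the carrier's front edge measured 112.5 mm in the top view, against a stop at 113 mm. Its rear edge measured -46 mm in the scene view, against -47 mm when fully home. These agree within the 2 mm calibration.

**Unreadable edges:** The automatic edge pick failed on the rear edge in the top view and on the front edge in the scene view, where the bridge hides it, so each end was confirmed from one view only.

**Not measured directly:** I did not measure the leaf spring's force or the carrier's final height after release. The pictures show the carrier's front under the leaf and the carrier level.

**Surroundings:** The other things on the bench and cradle look unmoved, judged by eye, and the robot touches nothing.

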